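Free the hidden safety catch and open the carrier toolbox

TASK

The lock of the red carrier toolbox has been released and its lid has popped up a little, but a hidden sprung safety catch under the lid's raised front edge still holds it. Reach under the edge, feel for the catch, push it aside to the left (as you face the toolbox's front) while lifting the lid past it, then swing the lid up until it stands open by itself, upright or leaning back, and take the hand away. Use gentle force, never forcing the lid or the catch (30 N is too much), and leave the pot, the cups and the tyre levers where they are.

Things in the scene. Friction and masses are not known exactly. Their poses are not given: they have to be found in the camera images.
- chest: Red steel toolbox fixed to the blue shelf, 170 deep (x) x 280 wide (y) x 100 high, walls 4. Origin: centre of its underside; x points from its front wall (outer face at x = -85) to its back (hinges), z up, y to the left as one faces its front. Its lid, 5 thick, overhangs the front wall by 45; below the overhang it is open down to the shelf. More than 30 N on any part damages it.
- catch_zone (a point): Middle of the zone under the lid's overhang (moves with the lid) where the hidden catch hangs: a dark steel tongue, 6 thick (y), 20 deep (12 to 32 in front of the wall when shut), reaching 55 below the lid. Its middle is anywhere within 36 either side of this point along y, different each time and not tracked: find it by feel. Nothing else hangs along the edge.
- entry (a point): Free spot under the overhang's right end (low y), 25 in front of the wall, 85 above the shelf, always clear. Closed fingers tilted about 45 degrees, pointing down and towards the box, can enter here and slide left. The catch gives only to the left: 2.5 N at first, 150 N/m more; a cam draws its nose off the rail and after 11 mm the lid is free; hard stop at 16 mm. Let go, it springs back.
- lid (a joint): Lid angle about its hinge, rad: 0 shut (level), growing as the front edge rises, 1.57 upright, hard stop at 1.75. Starts popped up at 0.07 to 0.12, blocked by the catch at about 0.14, past it above 0.2. A stiff friction hinge holds it wherever it is left; lifting it at the edge takes 3 to 5 N upward once free.
- lip (a point): Middle of the lid's front edge, on the underside of the lid plate, 221 from the hinge axis; moves with the lid. The edge is a rolled steel bead 8 thick along y, its underside 3 below this point, 280 wide.
- lid_hinge (a point): Middle of the hinge axis, which is parallel to the toolbox's y axis: 91 behind the toolbox's centre, 100 above the shelf.
- pot: Bystander: aluminium pot with screw-top lid, 106 across, 97 high with its black knob, beside the toolbox's left end, near its back. Origin: centre of its underside, z up.
- cups: Bystander: two green plastic cups stacked, 78 across, 110 high, beside the toolbox's left end, near its front. Origin: centre of the underside, z up.
- lever0: Bystander: grey plastic tyre lever lying flat, 140 long (x), 18 wide, 12 high, behind the toolbox. Origin: middle of its underside.
- lever1: Bystander: second grey tyre lever, the same as the first.
- rail_mid (a point): Lower front edge, middle, of a steel rail along the front wall, 10 deep, 10 high (80 to 90 above the shelf), 240 long, fixed. A nose, 6 wide, at the foot of the catch hooks under it from the front and so blocks the lid at about 0.14 rad. Fingers sliding along under the lid's edge clear rail and nose if they stay over 14 in front of the wall.

How it is judged:
By the outcome, as a careful person would: the job done as asked, in the order asked, and still so for the second after the job is handed in, with the robot touching nothing.
It also fails if it takes over 51 s, if anything falls off the work surface, if the arm or the gripper's body presses on something with over 40 N, if the wrist force passes 120 N, or if a joint passes its speed limit or range.

ROBOT

A 6-joint arm with a two-finger parallel gripper is mounted at the origin on the work surface. World frame = base frame: x ahead of the robot, y to its left, z up, the work surface at z = 0. Lengths are in m, angles in rad, forces in N, time in s.
With the tool pointing down it reaches from about 0.425 to 0.95 m from the base axis. Payload 14.7 kg.
Tool frame: the origin (TCP) lies at the very end of the fingers, on their centre line; the grasp point (between the pads) lies 19 mm behind it; z points along the fingers, y is the line along which they close (so a half turn about z gives the same grasp; the last joint's range is limited). The gripper opens to 85 mm and grips with 20 to 120 N. Pads are 22 mm wide; open, the fingers measure 114 mm over their backs; the gripper's body (76 mm by 85 mm) begins 54 mm behind the grasp point. The pads swing forward as they close: fully open they stand 13 mm farther back than shut.
Start: joints at [1.057, 0.48, 1.596, -0, 1.065, -0.047], TCP at [0.292, 0.58, 0.208] pointing down, gripper open.
Joint ranges: [-2.75, 2.75], [-0.82, 2.05], [0.23, 2.67], [-1.56, 4.7], [0.09, 2.69], [-2.92, 2.92]. Speed limits (rad/s): [1.89, 1.89, 2.39, 3.01, 3.01, 3.01].

INTERFACE

Orientations are given as a rotation vector (axis times angle).
In Python, from cell import status, viewer, job gives the robot as it stands.
- The arm moves only by the tool jog_arm, never from a script. Its argument "deltas" is a list of rows, each a list of 7 numbers: the turn, a rotation vector about the tool's x, y, z in rad, then the shift along the tool's x, y, z in cm, then the closure, from -1 (fully open) to 1 (shut), so that 0 is half open. In form: [[wx, wy, wz, tx, ty, tz, claw], ...]. A call has 1 to 20 rows; each row is the pose to reach, as a shift and turn from the pose commanded when the call began, along the tool's axes at that moment; what a row does not reach only later rows make up. A row lasts 1/12 s, in which the tool goes at most 41.7 mm and 7.16 degrees, less where a joint would pass 70% of its speed; a pose out of reach is approached as far as the arm can. A call with a gripper value outside its range is refused whole. The fingers move at their own pace and stop on an object; "squeeze" is the grip in N (left out, the last holds). Time passes only in rows, so rows that repeat a pose let the fingers close. It gives the time, the measured TCP pose, the force, the opening and the grip force at its end, in the units of the state.
- status.state(): the state, without advancing time (a new reading comes with each control period).
- viewer.read_camera(name): name is "scene" or "top" or "wrist"; returns a dict with "pixels" (480x640x3 uint8, red, green, blue), "fx", "fy", "cx", "cy" (pixels), "eye" and "rotation" of the camera in the world. Camera axes: x right, y up, looking along -z (the intrinsics and any distortion apply to the point x, -y, -z); pixel columns grow to the right and rows downward; lengths in m; the calibration is good to about 2 mm. A picture is of the moment at which its call begins. There is no depth.
- job.close_job(): hands the job in; it is judged then, once.
The state is a dict: "clock": time; "joint_pos": joint angles; "qd": joint speeds; "effort": joint torques, N m; "tcp_pos": TCP position; "orientation": TCP orientation; "ft_force": force on the tool from outside, world axes, zero at the start; "torque": the same for the moment, N m; "width": finger opening in m; "gripper_force": force on a finger pad.
Only numpy, scipy, OpenCV 4.12 (cv2) and the standard library are available. Lean on these libraries where they do the work, as an engineer would, in place of code of your own. Each camera call takes 0.05 s, during which the arm holds its last target. There are 200 camera calls.

## Working session

There is one attempt and no reset: what is moved stays moved. The work goes in short steps, Python scripts to look and compute and a tool call to move; the robot and the scene stay as the last step left them, time stands still between calls to the robot, and variables do not carry over. Pictures are saved under pics/ and viewed, at most 13 in all, crops included, and the job is handed in when it is done.

Besides the shell and the picture viewer there is one more tool, called after "Call:" in YAML: its name, and indented under it one key for each argument. jog_arm: Moves the arm, as the interface text tells. Its arguments: {"type":"object","properties":{"deltas":{"type":"array","items":{"type":"array","items":{"type":"number"}}},"squeeze":{"type":"number"}},"required":["deltas"]}

```bash
mkdir -p pics; ls
python3 - <<'E'
from cell import status, viewer
import cv2,pickle
print(status.state())
d={}
for n in("scene","top"):
    c=viewer.read_camera(n); d[n]=c
    cv2.imwrite(f"pics/{n}0.png",c["pixels"][:,:,::-1]); print(n,{k:v for k,v in c.items() if k!="pixels"})
pickle.dump(d,open("c0.pkl","wb"))
E
```

```text
pics
{'clock': 0.0, 'joint_pos': array([ 1.05737459e+00,  4.80838383e-01,  1.59689268e+00, -7.99915552e-06,
        1.06506306e+00, -4.65675930e-02]), 'qd': array([ 0.00024572,  0.0004085 , -0.00086217,  0.00115043,  0.00010529,
        0.00089496]), 'effort': array([-5.58647123e-03, -9.50612569e+01, -4.30205083e+01, -7.89698552e-04,
        1.18191959e-02,  2.73133179e-05]), 'tcp_pos': array([0.29229975, 0.5800759 , 0.20706114]), 'orientation': array([-7.26609941e-01, -3.05607514e+00,  1.81661031e-03]), 'ft_force': array([ 0.09550136, -0.21516638, -0.17165349]), 'torque': array([-0.01979295,  0.01516045, -0.03098875]), 'gripper_force': 0.0, 'width': 0.08558621409439171}
scene {'fx': 623.3141657353092, 'fy': 623.3141657353092, 'cx': 320.68420327342403, 'cy': 241.0685792849461, 'eye': array([ 1.05184937, -0.35766613,  0.76976937]), 'rotation': array([0.58729916, 0.35765587, 1.0889153 ])}
top {'fx': 583.2430128299158, 'fy': 583.2430128299158, 'cx': 328.47436201504735, 'cy': 240.413345472832, 'eye': array([ 0.45404736, -0.10125881,  0.89213288]), 'rotation': array([ 0.10798021, -0.11295516, -1.59093872])}
```

View pics/scene0.png

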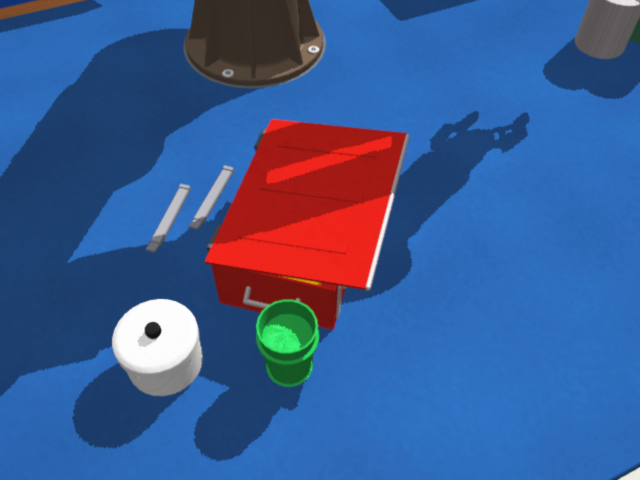

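View pics/top0.png

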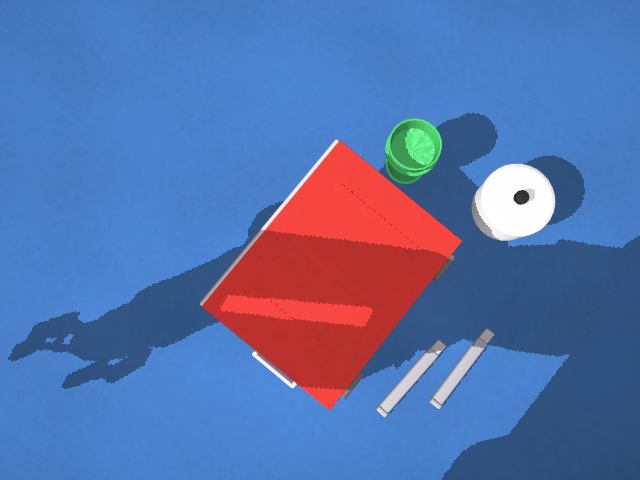

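The lid's front edge is the grey bead: top view (338,140)–(202,304), scene view (370,288)–(407,133). The back corners are at top (461,241) and (331,409), and scene (208,262) and (270,120). The cups are beside the lid's left end. I'll triangulate these corners.

```bash
cat > h.py <<'E'
import numpy as np
from scipy.spatial.transform import Rotation as R
def ray(c,uv):
    d=np.array([(uv[0]-c["cx"])/c["fx"],-(uv[1]-c["cy"])/c["fy"],-1.0])
    d=R.from_rotvec(c["rotation"]).apply(d); return c["eye"],d/np.linalg.norm(d)
def tri(rs):
    A=np.zeros((3,3));b=np.zeros(3)
    for e,d in rs:
        P=np.eye(3)-np.outer(d,d);A+=P;b+=P@e
    p=np.linalg.solve(A,b); return p,[np.linalg.norm((np.eye(3)-np.outer(d,d))@(p-e)) for e,d in rs]
def onz(c,uv,z):
    e,d=ray(c,uv); return e+d*(z-e[2])/d[2]
E
python3 - <<'E'
import pickle,numpy as np,cv2
from h import *
d=pickle.load(open("c0.pkl","rb"))
pts=dict(FL=((338,140),(370,288)),FR=((202,304),(407,133)),BL=((461,241),(208,262)),BR=((331,409),(270,120)))
P={}
for k,(t,s) in pts.items():
    P[k],e=tri([ray(d["top"],t),ray(d["scene"],s)]);print(k,P[k].round(4),np.round(e,4))
for a,b in("FL FR","BL BR","FL BL","FR BR"):0 if 0 else None
E
python3 - <<'E'
import pickle,numpy as np,cv2
from h import *
d=pickle.load(open("c0.pkl","rb"))
# subpixel: fit lines to the lid outline in the top view
im=d["top"]["pixels"].astype(int)
m=((im[...,0]>120)&(im[...,1]<100)&(im[...,2]<100)).astype(np.uint8)*255
c=max(cv2.findContours(m,0,1)[0],key=cv2.contourArea)
q=cv2.approxPolyDP(c,8,True)[:,0];print(q.tolist())
for n in("scene",):
    im=d[n]["pixels"].astype(int)
    m=((im[...,0]>120)&(im[...,1]<100)&(im[...,2]<100)).astype(np.uint8)*255
    c=max(cv2.findContours(m,0,1)[0],key=cv2.contourArea);print(cv2.approxPolyDP(c,5,True)[:,0].tolist())
E
```

```text
FL [ 0.7009 -0.1187  0.1261] [0.0027 0.0027]
FR [0.4825 0.0626 0.1283] [0.0011 0.0011]
BL [ 0.5616 -0.2834  0.1021] [0.003 0.003]
BR [ 0.3422 -0.1022  0.102 ] [0.0011 0.0011]
[[340, 141], [202, 305], [329, 409], [461, 241]]
[[271, 120], [205, 261], [334, 291], [337, 284], [365, 288], [405, 133]]Traceback (most recent call last):
  File "<stdin>", line 8, in <module>
ValueError: too many values to unpack (expected 2)
```

```bash
cat >> h.py <<'E'
yb=np.array([.770,-.638,0]);xb=np.array([-.638,-.770,0]);yb/=np.linalg.norm(yb);xb=np.cross(yb,[0,0,1.]);zb=np.array([0,0,1.])
C=np.array([.5098,-.127,0]);B=np.c_[xb,yb,zb]
def tool(phi=45):
    a=np.radians(phi); z=np.sin(a)*xb-np.cos(a)*zb
    return R.from_matrix(np.c_[np.cross(yb,z),yb,z])
def tobox(p): return B.T@(np.asarray(p)-C)*1000
def show():
    from cell import status
    s=status.state();r=R.from_rotvec(s["orientation"])
    print("t",round(s["clock"],2),"box mm",tobox(s["tcp_pos"]).round(1),"F box",(B.T@s["ft_force"]).round(2),"w",round(s["width"],4),"z",(B.T@r.as_matrix()[:,2]).round(3),"q",s["joint_pos"].round(2))
    return s,r
def delta(bx,phi=45):
    s,r=show(); p=C+B@(np.array(bx)/1000)
    print("turn",(r.inv()*tool(phi)).as_rotvec().round(4),"cm",(r.inv().apply(p-s["tcp_pos"])*100).round(2))
E
python3 -c "
from h import *
delta((-240,-110,180))"
```

```text
t 0.1 box mm [-405.7 -618.6  207.1] F box [ 0.1   0.15 -0.46] w 0.0853 z [ 0.001  0.    -1.   ] q [ 1.06  0.48  1.6   0.    1.07 -0.05]
turn [ 0.6999 -0.5575  1.692 ] cm [-45.88 -27.5    2.74]
```

Call:
jog_arm:
  deltas:
    - [0.7,-0.5575,1.692,-45.9,-27.5,2.7,1]
    - [0.7,-0.5575,1.692,-45.9,-27.5,2.7,1]
    - [0.7,-0.5575,1.692,-45.9,-27.5,2.7,1]
    - [0.7,-0.5575,1.692,-45.9,-27.5,2.7,1]
    - [0.7,-0.5575,1.692,-45.9,-27.5,2.7,1]
    - [0.7,-0.5575,1.692,-45.9,-27.5,2.7,1]
    - [0.7,-0.5575,1.692,-45.9,-27.5,2.7,1]
    - [0.7,-0.5575,1.692,-45.9,-27.5,2.7,1]
    - [0.7,-0.5575,1.692,-45.9,-27.5,2.7,1]
    - [0.7,-0.5575,1.692,-45.9,-27.5,2.7,1]
    - [0.7,-0.5575,1.692,-45.9,-27.5,2.7,1]
    - [0.7,-0.5575,1.692,-45.9,-27.5,2.7,1]
    - [0.7,-0.5575,1.692,-45.9,-27.5,2.7,1]
    - [0.7,-0.5575,1.692,-45.9,-27.5,2.7,1]
    - [0.7,-0.5575,1.692,-45.9,-27.5,2.7,1]
    - [0.7,-0.5575,1.692,-45.9,-27.5,2.7,1]
    - [0.7,-0.5575,1.692,-45.9,-27.5,2.7,1]
    - [0.7,-0.5575,1.692,-45.9,-27.5,2.7,1]

```text
clock: 1.6
tcp_pos: [0.5786, 0.1281, 0.1799]
orientation: [2.385, 1.124, -0.988]
ft_force: [-0.6, -0.3, -0.1]
width: -0.0001
gripper_force: 0.0
```

```bash
python3 -c "
from h import *
delta((-240,-115,78))
from cell import viewer
import cv2,pickle
d={n:viewer.read_camera(n) for n in('scene','top')}
pickle.dump(d,open('c1.pkl','wb'))
cv2.imwrite('pics/s1.png',cv2.hconcat([d[n]['pixels'][:,:,::-1] for n in d])[::2,::2])
"
```

```text
t 1.6 box mm [-240.3 -109.8  179.9] F box [ 0.64 -0.29 -0.1 ] w -0.0001 z [ 0.707 -0.    -0.708] q [ 0.39  0.87  1.2  -0.35  1.78  1.13]
turn [-0.0002 -0.0006  0.0021] cm [ 7.18 -0.5   7.24]
```

View pics/s1.png

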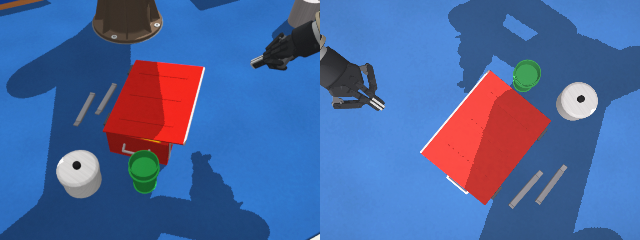

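The fingers are closed and stand in front of the box's right end, clear of everything, so I'll lower them and slide in.

Call:
jog_arm:
  deltas:
    - [0,0,0,3.6,-0.2,3.6,1]
    - [0,0,0,7.2,-0.5,7.2,1]
    - [0,0,0,7.2,-0.5,7.2,1]
    - [0,0,0,6.2,-0.5,8.2,1]
    - [0,0,0,4.2,-0.5,10.2,1]
    - [0,0,0,2.2,-0.5,12.2,1]
    - [0,0,0,1.0,-0.5,13.4,1]
    - [0,0,0,0.2,-0.5,14.2,1]
    - [0,0,0,-0.6,-0.5,15.0,1]
    - [0,0,0,-1.2,-0.5,15.6,1]
    - [0,0,0,-1.7,-0.5,16.1,1]
    - [0,0,0,-1.7,-0.5,16.1,1]

```text
clock: 2.7
tcp_pos: [0.4939, 0.0341, 0.0794]
orientation: [2.386, 1.122, -0.987]
ft_force: [0.2, 0.1, 0.4]
width: -0.0001
gripper_force: 0.0
```

```bash
python3 -c "
from h import *
show()
from cell import viewer
import cv2
d=[viewer.read_camera(n)['pixels'][:,:,::-1] for n in('scene','wrist')]
cv2.imwrite('pics/s2.png',cv2.hconcat([cv2.resize(d[0][80:320,280:500],(400,436)),cv2.resize(d[1],(400,436))]))
"
```

```text
t 2.7 box mm [-113.9 -115.    79.4] F box [-0.21  0.14  0.37] w -0.0001 z [ 0.707 -0.    -0.708] q [ 0.31  0.84  1.57 -0.39  1.43  1.2 ]
```

View pics/s2.png

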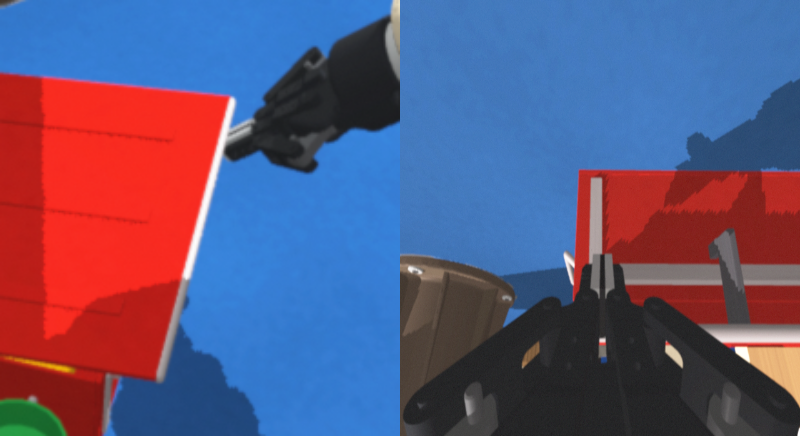

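The wrist view shows the fingers at (602,270) under the lid's right end. The dark catch hangs farther left at about (730,260), which is to the right in this view. The fingers clear the rail, so I'll slide left.

Call:
jog_arm:
  deltas:
    - [0,0,0,0,1,0,1]
    - [0,0,0,0,2,0,1]
    - [0,0,0,0,3,0,1]
    - [0,0,0,0,4,0,1]
    - [0,0,0,0,5,0,1]
    - [0,0,0,0,6,0,1]
    - [0,0,0,0,6,0,1]

```text
clock: 3.38
tcp_pos: [0.5423, -0.0051, 0.0786]
orientation: [2.387, 1.12, -0.986]
ft_force: [-0.1, 1.1, -0.7]
width: 0.0
gripper_force: 0.0
```

```bash
python3 -c "
from h import *
show()
from cell import viewer
import cv2
cv2.imwrite('pics/s3.png',viewer.read_camera('wrist')['pixels'][120:400,120:,::-1])
"
```

```text
t 3.38 box mm [-114.6  -52.7   78.6] F box [-0.78 -0.81 -0.74] w 0.0 z [ 0.706 -0.    -0.708] q [ 0.24  0.88  1.48 -0.44  1.47  1.14]
```

View pics/s3.png

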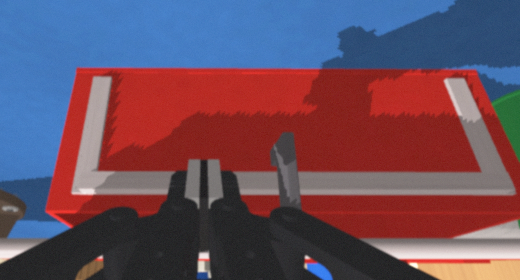

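The catch is now at about column 285 and the finger's edge at about 225–238, so the gap is roughly 20–30 mm. I'll creep in from here.

Call:
jog_arm:
  deltas:
    - [0,0,0,0,0.5,0,1]
    - [0,0,0,0,1.0,0,1]
    - [0,0,0,0,1.4,0,1]
    - [0,0,0,0,1.4,0,1]

```text
clock: 3.77
tcp_pos: [0.5521, -0.0129, 0.0787]
orientation: [2.386, 1.122, -0.986]
ft_force: [-0.6, -0.5, -0.1]
width: 0.0001
gripper_force: 0.0
```

Call:
jog_arm:
  deltas:
    - [0,0,0,0,0.2,0,1]
    - [0,0,0,0,0.4,0,1]
    - [0,0,0,0,0.4,0,1]

```text
clock: 4.02
tcp_pos: [0.5548, -0.0152, 0.0787]
orientation: [2.386, 1.122, -0.987]
ft_force: [0.6, -0.5, -0.3]
width: 0.0
gripper_force: 0.0
```

Call:
jog_arm:
  deltas:
    - [0,0,0,0,0.2,0,1]
    - [0,0,0,0,0.4,0,1]
    - [0,0,0,0,0.4,0,1]

```text
clock: 4.27
tcp_pos: [0.558, -0.0178, 0.0787]
orientation: [2.386, 1.122, -0.987]
ft_force: [1.2, 0.0, -0.3]
width: -0.0002
gripper_force: 0.0
```

Call:
jog_arm:
  deltas:
    - [0,0,0,0,0.2,0,1]
    - [0,0,0,0,0.4,0,1]
    - [0,0,0,0,0.4,0,1]

```text
clock: 4.52
tcp_pos: [0.561, -0.0204, 0.0787]
orientation: [2.386, 1.122, -0.987]
ft_force: [-0.1, -1.1, -0.0]
width: -0.0002
gripper_force: 0.0
```

Call:
jog_arm:
  deltas:
    - [0,0,0,0,0.2,0,1]
    - [0,0,0,0,0.4,0,1]
    - [0,0,0,0,0.4,0,1]

```text
clock: 4.77
tcp_pos: [0.5641, -0.023, 0.0787]
orientation: [2.386, 1.122, -0.987]
ft_force: [0.6, 0.8, 0.9]
width: -0.0002
gripper_force: 0.0
```

```bash
python3 -c "
from h import *
show()
from cell import viewer
import cv2
cv2.imwrite('pics/s4.png',cv2.resize(viewer.read_camera('wrist')['pixels'][200:380,220:480,::-1],None,fx=2,fy=2))
show()"
```

```text
t 4.77 box mm [-114.8  -24.5   78.7] F box [-0.98 -0.06  0.9 ] w -0.0002 z [ 0.706 -0.    -0.708] q [ 0.21  0.9   1.44 -0.45  1.48  1.11]
t 4.82 box mm [-114.8  -24.7   78.7] F box [-0.51  0.81  0.55] w -0.0001 z [ 0.706 -0.    -0.708] q [ 0.21  0.9   1.44 -0.45  1.48  1.11]
```

View pics/s4.png

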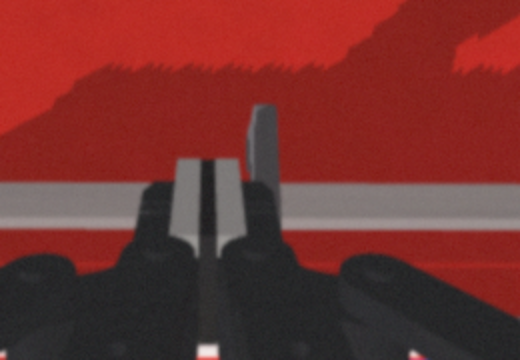

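The fingers are almost touching the catch (pad edge at column 245, catch at about 250). I'll keep going in small steps.

Call:
jog_arm:
  deltas:
    - [0,0,0,0,0.3,0,1]
    - [0,0,0,0,0.3,0,1]

```text
clock: 4.98
tcp_pos: [0.5665, -0.0249, 0.0787]
orientation: [2.386, 1.122, -0.987]
ft_force: [0.9, 0.3, -0.1]
width: 0.0004
gripper_force: 0.0
```

Call:
jog_arm:
  deltas:
    - [0,0,0,0,0.3,0,1]
    - [0,0,0,0,0.3,0,1]

```text
clock: 5.15
tcp_pos: [0.5688, -0.0269, 0.0787]
orientation: [2.386, 1.122, -0.987]
ft_force: [-0.3, -1.0, -0.5]
width: -0.0001
gripper_force: 0.0
```

Call:
jog_arm:
  deltas:
    - [0,0,0,0,0.3,0,1]
    - [0,0,0,0,0.3,0,1]

```text
clock: 5.32
tcp_pos: [0.5711, -0.0288, 0.0787]
orientation: [2.386, 1.122, -0.987]
ft_force: [0.4, 0.2, 0.0]
width: -0.0005
gripper_force: 0.0
```

Call:
jog_arm:
  deltas:
    - [0,0,0,0,0.3,0,1]
    - [0,0,0,0,0.3,0,1]

```text
clock: 5.48
tcp_pos: [0.5734, -0.0307, 0.0787]
orientation: [2.386, 1.122, -0.987]
ft_force: [0.0, -0.4, -0.2]
width: -0.0001
gripper_force: 0.0
```

Call:
jog_arm:
  deltas:
    - [0,0,0,0,0.3,0,1]
    - [0,0,0,0,0.3,0,1]

```text
clock: 5.65
tcp_pos: [0.5757, -0.0326, 0.0787]
orientation: [2.386, 1.122, -0.987]
ft_force: [-0.6, -0.4, -0.9]
width: 0.0002
gripper_force: 0.0
```

```bash
python3 -c "
from h import *
show()
from cell import viewer
import cv2
cv2.imwrite('pics/s5.png',cv2.resize(viewer.read_camera('wrist')['pixels'][200:380,220:480,::-1],None,fx=2,fy=2))
show()"
```

```text
t 5.65 box mm [-114.7   -9.5   78.7] F box [ 0.67 -0.26 -0.86] w 0.0002 z [ 0.706 -0.    -0.708] q [ 0.2   0.91  1.41 -0.46  1.49  1.09]
t 5.7 box mm [-114.7   -9.7   78.7] F box [-0.7  -0.35 -0.07] w -0.0003 z [ 0.706 -0.    -0.708] q [ 0.2   0.91  1.41 -0.46  1.49  1.09]
```

View pics/s5.png

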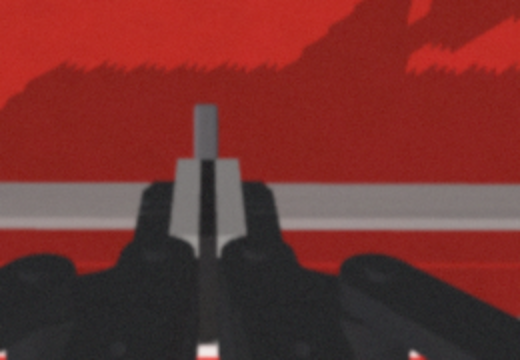

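The catch now lies straight ahead beyond the fingertips, so the tips are passing just in front of it. I'll check the depth against the rail edge (crop rows 183 and 218).

```bash
python3 -c "
from h import *
from cell import viewer
c=viewer.read_camera('wrist')
print('cam',tobox(c['eye']))
for cc in (80,420):
  f=lambda r,z:tobox(onz(c,(220+cc/2,200+r/2),z)).round(1)
  print('low front z80',f(183,.08),'top front z90',f(218,.09),'top back z90',f(230,.09))
e,d=ray(c,(220+206/2,200+105/2))
e=tobox(e);d=B.T@d
for x in(-97,-107,-117,-122):print('catch bottom if x',x,(e+d*(x-e[0])/d[0]).round(1))
e,d=ray(c,(220+207/2,200+158/2));e=tobox(e);d=B.T@d;print('tip ray at z',[(e+d*(z-e[2])/d[2]).round(1) for z in(70,79,87)])
"
```

```text
cam [-280.63301711   -8.90475982  147.12229981]
low front z80 [-98.2 -44.4  80. ] top front z90 [-98.1 -43.6  90. ] top back z90 [-86.8 -45.4  90. ]
low front z80 [-97.8  50.9  80. ] top front z90 [-97.6  49.4  90. ] top back z90 [-86.3  52.5  90. ]
catch bottom if x -97 [-97.   -9.1  55. ]
catch bottom if x -107 [-107.    -9.1   60. ]
catch bottom if x -117 [-117.    -9.1   65.1]
catch bottom if x -122 [-122.    -9.1   67.6]
tip ray at z [array([-92. ,  -8.9,  70. ]), array([-114. ,   -8.9,   79. ]), array([-133.6,   -8.9,   87. ])]
```

The rail puts the wall about 3 mm nearer than I estimated, and the tips still passed in front of the catch. I'll back off to the right, reach about 9 mm deeper along the tool axis, and feel again.

Call:
jog_arm:
  deltas:
    - [0,0,0,0,-1,0,1]
    - [0,0,0,0,-2,0,1]
    - [0,0,0,0,-3,0,1]
    - [0,0,0,0,-3,0.3,1]
    - [0,0,0,0,-3,0.6,1]
    - [0,0,0,0,-3,0.9,1]
    - [0,0,0,0,-3,0.9,1]

```text
clock: 6.33
tcp_pos: [0.5479, -0.0186, 0.0719]
orientation: [2.386, 1.122, -0.988]
ft_force: [-0.7, 0.2, -1.2]
width: 0.0002
gripper_force: 0.0
```

Call:
jog_arm:
  deltas:
    - [0,0,0,0,0.3,0,1]
    - [0,0,0,0,0.6,0,1]
    - [0,0,0,0,0.8,0,1]
    - [0,0,0,0,0.8,0,1]

```text
clock: 6.67
tcp_pos: [0.555, -0.0236, 0.0723]
orientation: [2.386, 1.121, -0.986]
ft_force: [-0.2, -0.6, 0.0]
width: -0.0
gripper_force: 0.0
```

Call:
jog_arm:
  deltas:
    - [0,0,0,0,0.3,0,1]
    - [0,0,0,0,0.3,0,1]

```text
clock: 6.83
tcp_pos: [0.5571, -0.0254, 0.0724]
orientation: [2.386, 1.122, -0.987]
ft_force: [-1.1, -0.8, 1.1]
width: -0.0001
gripper_force: 0.0
```

Call:
jog_arm:
  deltas:
    - [0,0,0,0,0.3,0,1]
    - [0,0,0,0,0.3,0,1]

```text
clock: 7.0
tcp_pos: [0.5594, -0.0273, 0.0724]
orientation: [2.386, 1.122, -0.987]
ft_force: [1.2, 0.4, -0.5]
width: -0.0
gripper_force: 0.0
```

Call:
jog_arm:
  deltas:
    - [0,0,0,0,0.3,0,1]
    - [0,0,0,0,0.3,0,1]

```text
clock: 7.17
tcp_pos: [0.5617, -0.0292, 0.0724]
orientation: [2.386, 1.122, -0.987]
ft_force: [0.2, 0.6, 0.5]
width: 0.0
gripper_force: 0.0
```

Call:
jog_arm:
  deltas:
    - [0,0,0,0,0.3,0,1]
    - [0,0,0,0,0.3,0,1]

```text
clock: 7.33
tcp_pos: [0.564, -0.0311, 0.0724]
orientation: [2.386, 1.122, -0.987]
ft_force: [0.0, -0.1, -0.1]
width: -0.0
gripper_force: 0.0
```

Call:
jog_arm:
  deltas:
    - [0,0,0,0,0.3,0,1]
    - [0,0,0,0,0.3,0,1]

```text
clock: 7.5
tcp_pos: [0.566, -0.0328, 0.0723]
orientation: [2.386, 1.122, -0.987]
ft_force: [-2.5, 2.2, -0.5]
width: 0.0001
gripper_force: 1.4
```

Contact, at about 3.3 N against the left push. I'll push the catch about 12 mm farther.

Call:
jog_arm:
  deltas:
    - [0,0,0,0,0.3,0,1]
    - [0,0,0,0,0.6,0,1]
    - [0,0,0,0,0.6,0,1]

```text
clock: 7.75
tcp_pos: [0.5708, -0.0369, 0.0723]
orientation: [2.386, 1.121, -0.987]
ft_force: [-2.1, 2.9, -0.2]
width: -0.0
gripper_force: 1.9
```

Call:
jog_arm:
  deltas:
    - [0,0,0,0,0.2,0,1]
    - [0,0,0,0,0.4,0,1]
    - [0,0,0,0,0.4,0,1]

```text
clock: 8.0
tcp_pos: [0.5737, -0.0393, 0.0723]
orientation: [2.386, 1.122, -0.987]
ft_force: [-3.4, 2.9, 0.4]
width: 0.0003
gripper_force: 2.2
```

```bash
python3 -c "
from h import *
from cell import viewer
import cv2
show()
cv2.imwrite('pics/s6.png',cv2.resize(viewer.read_camera('wrist')['pixels'][200:480,220:480,::-1],None,fx=2,fy=2))
for i in range(3): show(); viewer.read_camera('top')"
```

```text
t 8.0 box mm [-108.3   -6.7   72.3] F box [-0.07 -4.48  0.36] w 0.0003 z [ 0.706 -0.    -0.708] q [ 0.19  0.91  1.42 -0.47  1.48  1.09]
t 8.05 box mm [-108.3   -6.9   72.3] F box [ 0.42 -4.71 -0.25] w 0.0002 z [ 0.706 -0.    -0.708] q [ 0.19  0.91  1.42 -0.47  1.48  1.09]
t 8.1 box mm [-108.3   -7.    72.3] F box [ 0.72 -4.55 -1.05] w -0.0002 z [ 0.706 -0.    -0.708] q [ 0.19  0.91  1.42 -0.47  1.48  1.09]
t 8.15 box mm [-108.3   -7.    72.3] F box [ 1.16 -4.86  0.1 ] w -0.0001 z [ 0.706 -0.    -0.708] q [ 0.19  0.91  1.42 -0.47  1.48  1.09]
```

View pics/s6.png

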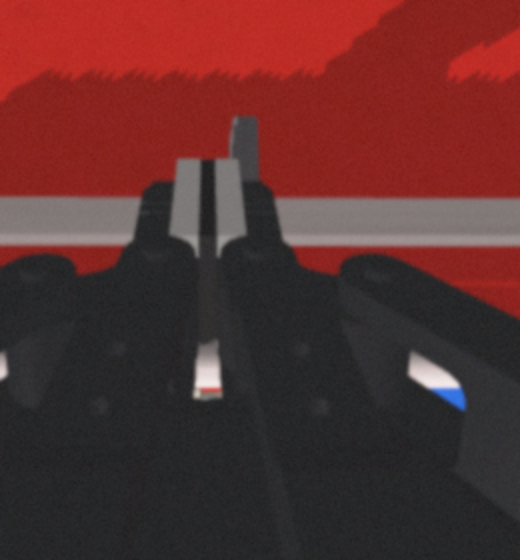

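The catch has been pushed about 12 mm, at 4.6 N. I'll nudge it a little more, then rise to meet the bead.

Call:
jog_arm:
  deltas:
    - [0,0,0,0,0.1,0,1]
    - [0,0,0,-0.25,0.12,-0.1,1]
    - [0,0,0,-0.5,0.12,-0.25,1]
    - [0,0,0,-0.7,0.12,-0.4,1]
    - [0,0,0,-0.7,0.12,-0.4,1]

```text
clock: 8.62
tcp_pos: [0.5732, -0.0416, 0.0807]
orientation: [2.386, 1.121, -0.987]
ft_force: [-4.5, 1.2, -1.4]
width: 0.0001
gripper_force: 2.3
```

```bash
python3 -c "
from h import *
show()"
```

```text
t 8.62 box mm [-106.2   -5.6   80.7] F box [ 1.93 -4.25 -1.38] w 0.0001 z [ 0.706 -0.    -0.708] q [ 0.19  0.9   1.42 -0.47  1.48  1.08]
```

Call:
jog_arm:
  deltas:
    - [0,0,0,-0.2,0,-0.1,1]
    - [0,0,0,-0.35,0,-0.25,1]
    - [0,0,0,-0.35,0,-0.25,1]

```text
clock: 8.87
tcp_pos: [0.5728, -0.042, 0.0847]
orientation: [2.386, 1.122, -0.987]
ft_force: [-4.3, 2.1, -2.7]
width: -0.0003
gripper_force: 2.6
```

```bash
python3 -c "
from h import *
show()"
```

```text
t 8.87 box mm [-105.7   -5.7   84.7] F box [ 1.12 -4.63 -2.65] w -0.0003 z [ 0.706 -0.    -0.708] q [ 0.19  0.89  1.42 -0.47  1.49  1.08]
```

Call:
jog_arm:
  deltas:
    - [0,0,0,-0.2,0.05,-0.15,1]
    - [0,0,0,-0.4,0.05,-0.3,1]
    - [0,0,0,-0.64,0.05,-0.5,1]
    - [0,0,0,-0.64,0.05,-0.5,1]

```text
clock: 9.2
tcp_pos: [0.5727, -0.043, 0.0928]
orientation: [2.386, 1.122, -0.986]
ft_force: [-3.5, 4.1, -2.5]
width: -0.0002
gripper_force: 2.5
```

```bash
cat > lid.py <<'E'
from h import *
from cell import viewer
import cv2,sys
def lid():
    c=viewer.read_camera('top');im=c['pixels'].astype(int)
    m=((im[...,0]>120)&(im[...,1]<100)&(im[...,2]<100)).astype(np.uint8)*255
    q=max(cv2.findContours(m,0,1)[0],key=cv2.contourArea)
    print("top lid corners",cv2.approxPolyDP(q,8,True)[:,0].tolist())
show();lid();show()
E
python3 lid.py
```

```text
t 9.2 box mm [-104.8   -5.2   92.8] F box [-0.91 -5.35 -2.5 ] w -0.0002 z [ 0.706  0.    -0.708] q [ 0.19  0.88  1.42 -0.47  1.5   1.08]
top lid corners [[341, 139], [201, 306], [329, 409], [461, 241]]
t 9.25 box mm [-104.8   -5.2   92.7] F box [-1.7  -4.58 -0.89] w -0.0001 z [ 0.706  0.    -0.708] q [ 0.19  0.88  1.42 -0.47  1.5   1.08]
```

Call:
jog_arm:
  deltas:
    - [0,0,0,-0.2,0.02,-0.15,1]
    - [0,0,0,-0.4,0.02,-0.3,1]
    - [0,0,0,-0.48,0.02,-0.37,1]
    - [0,0,0,-0.48,0.02,-0.37,1]

```text
clock: 9.58
tcp_pos: [0.5723, -0.0437, 0.0986]
orientation: [2.386, 1.122, -0.986]
ft_force: [-3.2, 4.9, -2.2]
width: -0.0001
gripper_force: 2.5
```

```bash
python3 lid.py
```

```text
t 9.58 box mm [-104.    -5.    98.6] F box [-1.7  -5.62 -2.22] w -0.0001 z [ 0.706 -0.    -0.708] q [ 0.18  0.88  1.42 -0.47  1.5   1.07]
top lid corners [[342, 138], [201, 306], [329, 409], [461, 241]]
t 9.63 box mm [-104.    -5.    98.5] F box [-2.13 -5.69 -1.81] w 0.0001 z [ 0.706  0.    -0.708] q [ 0.18  0.88  1.42 -0.47  1.5   1.07]
```

Call:
jog_arm:
  deltas:
    - [0,0,0,-0.25,0,-0.18,1]
    - [0,0,0,-0.5,0,-0.36,1]
    - [0,0,0,-0.75,0,-0.54,1]
    - [0,0,0,-0.99,0,-0.71,1]
    - [0,0,0,-0.99,0,-0.71,1]

```text
clock: 10.05
tcp_pos: [0.5709, -0.0455, 0.1112]
orientation: [2.386, 1.121, -0.987]
ft_force: [-3.0, 4.0, -0.9]
width: -0.0003
gripper_force: 2.4
```

```bash
python3 lid.py
```

```text
t 10.05 box mm [-101.8   -4.9  111.2] F box [-1.21 -4.86 -0.92] w -0.0003 z [ 0.706  0.    -0.708] q [ 0.18  0.86  1.42 -0.47  1.52  1.06]
top lid corners [[344, 137], [200, 308], [329, 409], [461, 242]]
t 10.1 box mm [-101.7   -4.9  111. ] F box [-2.29 -4.82 -0.07] w 0.0001 z [ 0.706  0.    -0.708] q [ 0.18  0.86  1.42 -0.47  1.52  1.06]
```

Call:
jog_arm:
  deltas:
    - [0,0,0,-0.35,0,-0.2,1]
    - [0,0,0,-0.7,0,-0.4,1]
    - [0,0,0,-1.05,0,-0.65,1]
    - [0,0,0,-1.4,0,-0.85,1]
    - [0,0,0,-1.4,0,-0.85,1]

```text
clock: 10.52
tcp_pos: [0.5684, -0.0486, 0.1271]
orientation: [2.386, 1.121, -0.987]
ft_force: [-3.4, 2.3, -1.6]
width: 0.0001
gripper_force: 2.3
```

```bash
python3 lid.py; python3 -c "
from h import *
from cell import viewer
import cv2
d=[viewer.read_camera(n)['pixels'][:,:,::-1] for n in('scene','wrist')]
cv2.imwrite('pics/s7.png',cv2.hconcat([cv2.resize(d[0][80:320,220:440],(400,436)),cv2.resize(d[1],(400,436))]))"
```

```text
t 10.52 box mm [-97.7  -4.9 127.1] F box [ 0.42 -4.04 -1.57] w 0.0001 z [ 0.706 -0.    -0.708] q [ 0.18  0.84  1.43 -0.47  1.53  1.05]
top lid corners [[347, 135], [201, 310], [329, 409], [461, 242]]
t 10.57 box mm [-97.7  -4.9 126.9] F box [-1.53 -4.55  0.74] w -0.0001 z [ 0.706  0.    -0.708] q [ 0.18  0.84  1.43 -0.47  1.53  1.05]
```

View pics/s7.png

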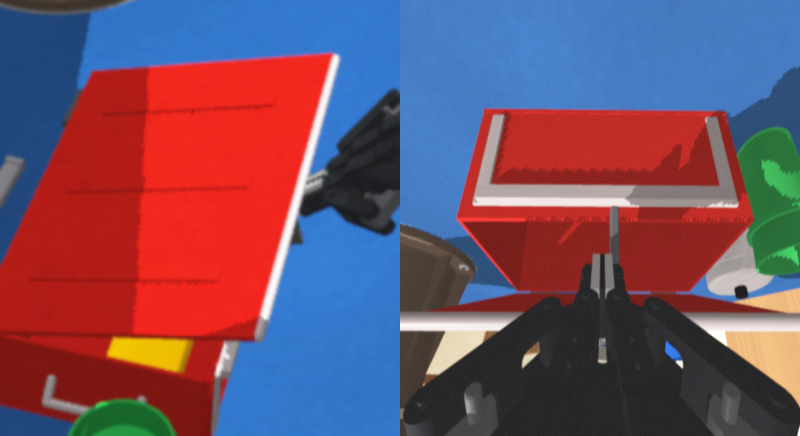

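The lid has lifted past the catch: the box interior shows, and the catch (wrist view, about (615,235)) hangs above the rail line. I'll measure the lid angle.

```bash
python3 -c "
from h import *
from cell import viewer
t=viewer.read_camera('top');s=viewer.read_camera('scene')
for a,b in(((201,310),(404.5,110)),((347,135),(364,267))):
  p,e=tri([ray(t,a),ray(s,b)]);print(tobox(p).round(1),np.round(e,4))
"
```

```text
[-118.5 -144.4  168.3] [0.0022 0.0022]
[-116.8  142.9  168.2] [0.0039 0.0039]
```

θ ≈ 0.29, clear of the catch. I'll slide right to release it, then lift along the arc.

Call:
jog_arm:
  deltas:
    - [0,0,0,0,-0.5,0,1]
    - [0,0,0,0,-1,0,1]
    - [0,0,0,0,-1.5,0,1]
    - [0,0,0,0,-2.5,0,1]
    - [0,0,0,0,-3.5,0,1]
    - [0,0,0,0,-4.5,0,1]
    - [0,0,0,0,-5.5,0,1]
    - [0,0,0,0,-6.5,0,1]
    - [0,0,0,0,-6.5,0,1]

```text
clock: 11.52
tcp_pos: [0.5169, -0.0054, 0.1264]
orientation: [2.385, 1.123, -0.987]
ft_force: [-0.2, 4.8, -4.0]
width: -0.0003
gripper_force: 2.5
```

```bash
python3 lid.py; python3 -c "
from h import *
def tc(t):
  u=np.array([-np.cos(t),np.sin(t)])
  if t<.8: return np.array([88,100])+221*u+[26,-36]
  return np.array([88,100])+177*u-[7,7]
p0=tc(.29)
for t in np.arange(.34,1.7,.05):
  d=(tc(t)-p0)/10; print(round(t,2),tc(t).round(),'tx',round((-d[0]-d[1])*.707,2),'tz',round((d[0]-d[1])*.707,2))
"
```

```text
t 11.52 box mm [-98.2 -72.1 126.4] F box [-3.57 -3.2  -4.04] w -0.0003 z [ 0.706 -0.    -0.708] q [ 0.25  0.79  1.54 -0.43  1.5   1.13]
top lid corners [[347, 135], [201, 310], [329, 409], [461, 242]]
t 11.57 box mm [-98.2 -71.3 126.4] F box [-3.59 -2.78 -2.72] w 0.0005 z [ 0.706 -0.    -0.708] q [ 0.25  0.79  1.54 -0.43  1.5   1.13]
0.34 [-94. 138.] tx -0.98 tz -0.5
0.39 [-90. 148.] tx -1.99 tz -0.95
0.44 [-86. 158.] tx -3.02 tz -1.35
0.49 [-81. 168.] tx -4.07 tz -1.7
0.54 [-76. 178.] tx -5.14 tz -1.99
0.59 [-70. 187.] tx -6.21 tz -2.24
0.64 [-63. 196.] tx -7.3 tz -2.42
0.69 [-56. 205.] tx -8.4 tz -2.56
0.74 [-49. 213.] tx -9.5 tz -2.63
0.79 [-42. 221.] tx -10.61 tz -2.66
0.84 [-37. 225.] tx -11.19 tz -2.61
0.89 [-30. 231.] tx -12.07 tz -2.54
0.94 [-23. 236.] tx -12.95 tz -2.43
0.99 [-16. 241.] tx -13.82 tz -2.27
1.04 [ -9. 246.] tx -14.68 tz -2.07
1.09 [ -1. 250.] tx -15.53 tz -1.83
1.14 [  7. 254.] tx -16.37 tz -1.54
1.19 [ 15. 257.] tx -17.19 tz -1.21
1.24 [ 24. 260.] tx -17.99 tz -0.84
1.29 [ 32. 263.] tx -18.78 tz -0.43
1.34 [ 41. 265.] tx -19.54 tz 0.01
1.39 [ 49. 267.] tx -20.28 tz 0.5
1.44 [ 58. 268.] tx -21.0 tz 1.02
1.49 [ 67. 269.] tx -21.68 tz 1.57
1.54 [ 76. 270.] tx -22.34 tz 2.16
1.59 [ 84. 270.] tx -22.97 tz 2.79
1.64 [ 93. 270.] tx -23.57 tz 3.44
1.69 [102. 269.] tx -24.13 tz 4.12
```

Call:
jog_arm:
  deltas:
    - [0,0,0,-0.4,0,-0.2,1]
    - [0,0,0,-0.98,0,-0.5,1]
    - [0,0,0,-1.5,0,-0.75,1]
    - [0,0,0,-1.99,0,-0.95,1]
    - [0,0,0,-2.5,0,-1.15,1]
    - [0,0,0,-3.02,0,-1.35,1]
    - [0,0,0,-3.5,0,-1.5,1]
    - [0,0,0,-4.07,0,-1.7,1]

```text
clock: 12.23
tcp_pos: [0.5074, -0.0202, 0.1675]
orientation: [2.386, 1.122, -0.987]
ft_force: [-0.4, 1.6, -5.2]
width: 0.0
gripper_force: 1.9
```

```bash
python3 lid.py
```

```text
t 12.23 box mm [-80.7 -70.  167.5] F box [-0.93 -1.32 -5.23] w 0.0 z [ 0.706 -0.    -0.708] q [ 0.23  0.73  1.56 -0.44  1.53  1.1 ]
top lid corners [[359, 133], [205, 319], [330, 410], [462, 242]]
t 12.28 box mm [-80.5 -69.7 168.6] F box [-1.04 -0.31 -0.63] w -0.0 z [ 0.706  0.    -0.708] q [ 0.23  0.73  1.56 -0.44  1.54  1.1 ]
```

Call:
jog_arm:
  deltas:
    - [0,0,0,-0.5,0,-0.15,1]
    - [0,0,0,-1.07,0,-0.29,1]
    - [0,0,0,-1.6,0,-0.42,1]
    - [0,0,0,-2.14,0,-0.54,1]
    - [0,0,0,-2.7,0,-0.63,1]
    - [0,0,0,-3.23,0,-0.72,1]
    - [0,0,0,-3.8,0,-0.8,1]
    - [0,0,0,-4.33,0,-0.86,1]
    - [0,0,0,-4.9,0,-0.9,1]
    - [0,0,0,-5.43,0,-0.93,1]
    - [0,0,0,-6.0,0,-0.95,1]
    - [0,0,0,-6.54,0,-0.96,1]

```text
clock: 13.28
tcp_pos: [0.4821, -0.0506, 0.2205]
orientation: [2.386, 1.122, -0.987]
ft_force: [0.2, 0.3, -4.9]
width: -0.0002
gripper_force: 2.1
```

```bash
python3 lid.py
```

```text
t 13.28 box mm [-41.1 -70.  220.5] F box [-0.32 -0.06 -4.88] w -0.0002 z [ 0.706 -0.    -0.708] q [ 0.2   0.63  1.61 -0.46  1.57  1.05]
top lid corners [[391, 142], [225, 344], [330, 410], [462, 243]]
t 13.33 box mm [-40.7 -69.9 221.3] F box [-0.64  0.03 -1.56] w 0.0001 z [ 0.706 -0.    -0.708] q [ 0.2   0.63  1.61 -0.46  1.57  1.05]
```

Call:
jog_arm:
  deltas:
    - [0,0,0,-0.58,0,0.05,1]
    - [0,0,0,-1.46,0,0.12,1]
    - [0,0,0,-2.34,0,0.23,1]
    - [0,0,0,-3.21,0,0.39,1]
    - [0,0,0,-4.07,0,0.59,1]
    - [0,0,0,-4.92,0,0.83,1]
    - [0,0,0,-5.76,0,1.12,1]
    - [0,0,0,-6.58,0,1.45,1]
    - [0,0,0,-7.38,0,1.82,1]

```text
clock: 14.08
tcp_pos: [0.4404, -0.1012, 0.2599]
orientation: [2.386, 1.122, -0.987]
ft_force: [3.0, 3.2, 0.3]
width: -0.0002
gripper_force: 1.9
```

```bash
python3 lid.py
```

```text
t 14.08 box mm [ 24.4 -69.9 259.9] F box [-4.4   0.28  0.25] w -0.0002 z [ 0.706  0.    -0.708] q [ 0.13  0.52  1.71 -0.5   1.55  1.  ]
top lid corners [[446, 169], [269, 389], [331, 411], [463, 243]]
t 14.13 box mm [ 25.6 -70.  260.5] F box [-1.66  1.69  0.46] w -0.0005 z [ 0.707 -0.    -0.707] q [ 0.13  0.52  1.71 -0.5   1.55  1.  ]
```

Call:
jog_arm:
  deltas:
    - [0,0,0,-0.79,0,0.41,1]
    - [0,0,0,-1.55,0,0.85,1]
    - [0,0,0,-2.29,0,1.34,1]
    - [0,0,0,-3.01,0,1.86,1]
    - [0,0,0,-3.69,0,2.41,1]
    - [0,0,0,-3.69,0,2.41,1]

```text
clock: 14.63
tcp_pos: [0.4121, -0.1349, 0.2688]
orientation: [2.386, 1.121, -0.988]
ft_force: [0.9, 0.3, 0.1]
width: -0.0003
gripper_force: 0.0
```

```bash
cat >> lid.py <<'E'
def ang():
    c=viewer.read_camera('top');im=c['pixels'].astype(int)
    m=((im[...,0]>120)&(im[...,1]<100)&(im[...,2]<100)).astype(np.uint8)*255
    q=max(cv2.findContours(m,0,1)[0],key=cv2.contourArea)
    for uv in cv2.approxPolyDP(q,6,True)[:,0]:
        e,d=ray(c,uv);e=tobox(e);d=B.T@d
        print(uv,[(e+d*(y-e[1])/d[1]).round(0) for y in(-140,140)])
ang()
cv2.imwrite('pics/s8.png',np.hstack([viewer.read_camera(n)['pixels'][::2,::2,::-1] for n in('top','scene')]))
E
python3 lid.py
```

```text
t 14.63 box mm [ 68.4 -70.2 268.8] F box [-0.79  0.48  0.09] w -0.0003 z [ 0.707 -0.001 -0.707] q [ 0.08  0.47  1.78 -0.53  1.52  0.98]
top lid corners [[358, 166], [288, 251], [315, 268], [334, 258], [327, 248], [366, 205], [395, 230], [349, 276], [369, 279], [389, 305], [446, 233]]
t 14.68 box mm [ 67.7 -70.2 268.6] F box [-0.82 -0.06 -0.41] w -0.0001 z [ 0.707 -0.001 -0.707] q [ 0.08  0.47  1.78 -0.53  1.52  0.98]
[358 166] [array([  57., -140., 1217.]), array([-87., 140.,  88.])]
[288 251] [array([ 210., -140., 2389.]), array([ -464.,   140., -2808.])]
[313 267] [array([ 123., -140., 2260.]), array([ -250.,   140., -2489.])]
[334 258] [array([  67., -140., 1754.]), array([ -112.,   140., -1238.])]
[327 248] [array([  81., -140., 1701.]), array([ -144.,   140., -1106.])]
[366 205] [array([  45., -140., 1293.]), array([-57., 140., -98.])]
[395 230] [array([  19., -140., 1300.]), array([   9.,  140., -116.])]
[358 276] [array([  23., -140., 1743.]), array([   -2.,   140., -1212.])]
[348 276] [array([  37., -140., 1851.]), array([  -36.,   140., -1478.])]
[363 286] [array([   7., -140., 1824.]), array([   36.,   140., -1412.])]
[369 279] [array([   8., -140., 1680.]), array([   35.,   140., -1055.])]
[367 289] [array([  -0., -140., 1822.]), array([   56.,   140., -1406.])]
[389 305] [array([ -42., -140., 1804.]), array([  159.,   140., -1361.])]
[446 233] [array([  -6., -140., 1217.]), array([ 68., 140.,  90.])]
```

View pics/s8.png

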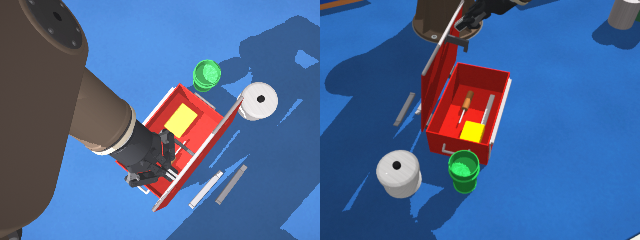

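The lid is nearly upright in both views, and the pot and cups haven't moved. I'll push it slightly past upright.

Call:
jog_arm:
  deltas:
    - [0,0,0,-0.3,0,0.3,1]
    - [0,0,0,-0.66,0,0.59,1]
    - [0,0,0,-1.0,0,0.9,1]
    - [0,0,0,-1.29,0,1.22,1]
    - [0,0,0,-1.6,0,1.55,1]
    - [0,0,0,-1.6,0,1.55,1]

```text
clock: 15.33
tcp_pos: [0.3985, -0.1515, 0.2688]
orientation: [2.386, 1.121, -0.988]
ft_force: [0.8, -0.3, -0.6]
width: -0.0001
gripper_force: 0.0
```

Run:
```python
from h import *
from cell import viewer
import cv2
show()
c=viewer.read_camera('scene');im=c['pixels']
cv2.imwrite('pics/s9.png',cv2.resize(im[0:300,150:400,::-1],None,fx=2,fy=2)); 
show()
for y in(-140,140):
  for t in(1.4,1.5,1.57,1.65,1.72):
    p=C+B@(np.array([88-221*np.cos(t),y,100+221*np.sin(t)])/1000)
    v=R.from_rotvec(c['rotation']).inv().apply(p-c['eye']); u=[c['cx']-c['fx']*v[0]/v[2],c['cy']+c['fy']*v[1]/v[2]]
    print(y,t,'crop px',((np.array(u)-[150,0])*2).round())
```

```text
t 15.33 box mm [ 89.9 -70.1 268.8] F box [-0.29  0.8  -0.58] w -0.0001 z [ 0.707 -0.    -0.708] q [ 0.06  0.44  1.82 -0.55  1.49  0.97]
t 15.38 box mm [ 89.6 -70.1 268.8] F box [-0.47  0.79  0.32] w -0.0 z [ 0.707 -0.001 -0.708] q [ 0.06  0.44  1.81 -0.54  1.49  0.97]
-140 1.4 crop px [274.   1.]
-140 1.5 crop px [241.  -8.]
-140 1.57 crop px [218. -12.]
-140 1.65 crop px [192. -15.]
-140 1.72 crop px [170. -16.]
140 1.4 crop px [122. 295.]
140 1.5 crop px [ 81. 284.]
140 1.57 crop px [ 53. 278.]
140 1.65 crop px [ 21. 273.]
140 1.72 crop px [ -6. 270.]
```

View pics/s9.png

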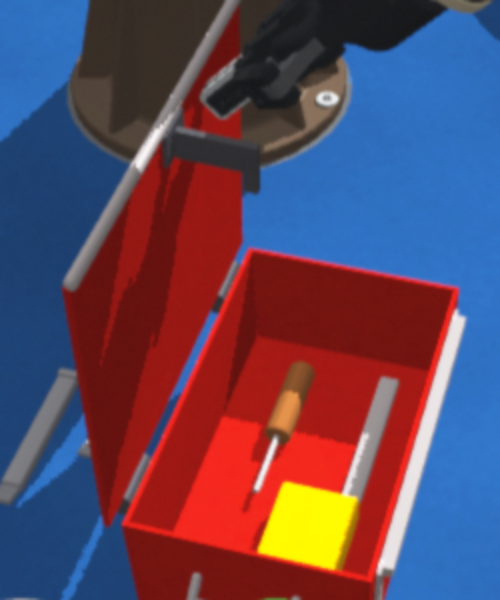

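The lid's near corner is at crop (67,288), which gives θ ≈ 1.54. It needs about 0.1 rad more.

Call:
jog_arm:
  deltas:
    - [0,0,0,-0.2,0,0.22,1]
    - [0,0,0,-0.4,0,0.45,1]
    - [0,0,0,-0.6,0,0.67,1]
    - [0,0,0,-0.8,0,0.9,1]
    - [0,0,0,-1.0,0,1.12,1]
    - [0,0,0,-1.2,0,1.34,1]
    - [0,0,0,-1.2,0,1.34,1]

```text
clock: 15.97
tcp_pos: [0.3873, -0.1651, 0.2677]
orientation: [2.386, 1.122, -0.987]
ft_force: [0.8, 0.3, 1.1]
width: 0.0001
gripper_force: 0.0
```

```bash
cat > a.py <<'E'
from h import *
from cell import viewer
import cv2
show()
c=viewer.read_camera('scene');im=c['pixels'].astype(int)
m=(im[...,0]>90)&(im[...,1]<70)&(im[...,2]<70)
r,k=np.nonzero(m[100:200,:260]);j=k.argsort()[:5]
print("leftmost red crop px",[((k[i]-150)*2,(r[i]+100)*2) for i in j])
show()
E
python3 a.py
```

```text
t 15.97 box mm [107.5 -70.  267.7] F box [-0.69  0.43  1.13] w 0.0001 z [ 0.707 -0.    -0.708] q [ 0.03  0.43  1.84 -0.56  1.47  0.96]
leftmost red crop px [(np.int64(28), np.int64(284)), (np.int64(28), np.int64(282)), (np.int64(28), np.int64(286)), (np.int64(30), np.int64(292)), (np.int64(30), np.int64(288))]
t 16.02 box mm [107.3 -70.  267.7] F box [ 0.11 -0.15  0.08] w 0.0002 z [ 0.707 -0.    -0.708] q [ 0.03  0.43  1.84 -0.56  1.47  0.96]
```

θ ≈ 1.63. I'll withdraw the hand back along the tool axis.

Call:
jog_arm:
  deltas:
    - [0,0,0,0,0,-0.7,1]
    - [0,0,0,0.5,0,-2,1]
    - [0,0,0,1.5,0,-4,1]
    - [0,0,0,3,0,-6.5,1]
    - [0,0,0,4,0,-9,1]
    - [0,0,0,5,0,-12,1]
    - [0,0,0,5,0,-14,1]
    - [0,0,0,5,0,-14,1]
    - [0,0,0,5,0,-14,1]
    - [0,0,0,5,0,-14,1]
    - [0,0,0,5,0,-14,1]
    - [0,0,0,5,0,-14,1]

```text
clock: 17.02
tcp_pos: [0.4727, -0.0618, 0.3312]
orientation: [2.386, 1.121, -0.989]
ft_force: [0.3, 1.0, -0.5]
width: 0.0001
gripper_force: 0.0
```

```bash
python3 a.py
python3 - <<'E'
import pickle,numpy as np,cv2
from cell import viewer
a=pickle.load(open('c0.pkl','rb'))['scene']['pixels'].astype(int);b=viewer.read_camera('scene')['pixels'].astype(int)
g=lambda i:(i[...,1]>i[...,0]+50)&(i[...,1]>i[...,2]+30)
w=lambda i:(i.min(2)>150)&(np.arange(480)[:,None]>290)&(np.arange(640)<210)
k=lambda i:(np.ptp(i,axis=2)<40)&(i.mean(2)>90)&(np.arange(640)<235)&(np.arange(640)>140)&(np.arange(480)[:,None]>160)&(np.arange(480)[:,None]<255)
for f in(g,w,k):print([np.array(np.nonzero(f(i))).mean(1).round(1).tolist()+[int(f(i).sum())] for i in(a,b)])
E
```

```text
t 17.02 box mm [-26.5 -70.2 331.2] F box [-0.92 -0.44 -0.49] w 0.0001 z [ 0.707 -0.001 -0.707] q [ 0.19  0.5   1.54 -0.47  1.74  0.95]
leftmost red crop px [(np.int64(28), np.int64(282)), (np.int64(28), np.int64(284)), (np.int64(28), np.int64(286)), (np.int64(30), np.int64(282)), (np.int64(30), np.int64(284))]
t 17.07 box mm [-26.6 -70.1 331.3] F box [0.41 0.47 0.82] w 0.0 z [ 0.707 -0.001 -0.707] q [ 0.19  0.5   1.54 -0.47  1.74  0.95]
[[340.6, 287.3, 4268], [340.6, 287.3, 4266]]
[[337.5, 157.0, 5056], [337.5, 155.4, 4764]]
[[207.2, 189.8, 1500], [224.4, 172.7, 689]]
```

The lid holds at about 1.63 rad. The cups are unmoved and the hand is clear, so I'm handing in.

```bash
python3 -c "
from cell import job
print(job.close_job())"
```

```text
the job is handed in; nothing more can be done
None
```

I handed the job in at about 17 s: the catch was pushed left and cleared, the lid stands open by itself at about 1.63 rad, leaning slightly back, and the hand is clear; no force reading was above about 6.5 N, nothing touched the cups, pot or tyre levers, and the last picture comparison showed the cups exactly in place, but not clearly the pot or levers.

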